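Snap a hose clip shut with the red-handled pliers

TASK

Two hose-clip pliers are held flat in little stands on the bench, each with an open white hose clip between its jaws. Squeeze the red-handled pliers fully together, to their stop, so that their clip snaps shut, then let go so that the handles spring open again and the clip stays shut. Leave the clip of the blue-handled pliers open.

Things in the scene. Friction and masses are not known exactly. Their poses are not given: they have to be found in the camera images.
- red_grip (a point): Point midway between the two red handles where to squeeze, 55 mm above the bench, at handle mid-height. x runs level from the handles to the jaws, y across both handles, z up. The handles are round, 13 mm thick, lie level on both sides (y) and reach 33 mm behind this point; here they measure 61 mm over the outsides when open. Fingers beside the handles, to 60 mm off this point, meet nothing.
- red_pliers (a joint): Turn of each red handle about the pivot 85 mm ahead of red_grip, in rad; both always turn alike, in towards each other. 0 open, where a spring returns them. The clip clicks over between about 0.05 and 0.10; it is surely shut once the handles pass 0.13 (39 mm over the outsides at red_grip); stop at 0.15 (36 mm). Closing takes at most about 8 N on each handle at red_grip.
- red_clip (a joint): Turn in rad of each half of the white clip between the red pliers' jaws, round a brass stub 84 mm high, 145 mm ahead of red_grip on a grey foot 74 mm wide. 0 open, ears about 8 mm apart; about 0.113 snapped shut, ears together, where it stays. Pressed only part of the way it may spring open or stay half shut; squeezing again closes it. Readings scatter by 0.01.
- blue_clip (a joint): The same for the clip in the blue-handled pliers, which stand at another spot in an equal stand (the two may change places): 0 open (start), about 0.113 snapped shut.

How it is judged:
On the way:
1. the red handles are squeezed together (value of joint red_pliers above 0.07 rad), for 0.05 s.
At the end, for the whole second after the job is handed in: The clip in the red-handled pliers is snapped shut (above 0.095 rad), the red handles have sprung open again (below 0.03 rad), and the clip in the blue-handled pliers is still open (below 0.04 rad) (value of joint red_clip above 0.095 rad and value of joint red_pliers below 0.03 rad and value of joint blue_clip below 0.04 rad); the robot touches nothing.
It fails at once if the clip in the blue-handled pliers is pressed shut (value of joint blue_clip above 0.07 rad).
It also fails if it takes over 22 s, if anything falls off the work surface, if the arm or the gripper's body presses on something with over 40 N, if the wrist force passes 120 N, or if a joint passes its speed limit or range.

ROBOT

A 6-joint arm with a two-finger parallel gripper is mounted at the origin on a cart in front of the work surface, level with it; the furniture and walls round the work are solid. World frame = base frame: x ahead of the robot, y to its left, z up, the work surface at z = 0. Lengths are in m, angles in rad, forces in N, time in s.
With the tool pointing down it reaches from about 0.375 to 0.975 m from the base axis. Payload 3.8 kg.
Tool frame: the origin (TCP) lies at the very end of the fingers, on their centre line; the grasp point (between the pads) lies 19 mm behind it; z points along the fingers, y is the line along which they close (so a half turn about z gives the same grasp; the last joint's range is limited). The gripper opens to 85 mm and grips with 20 to 120 N. Pads are 22 mm wide; open, the fingers measure 114 mm over their backs; the gripper's body (76 mm by 85 mm) begins 54 mm behind the grasp point. The pads swing forward as they close: fully open they stand 13 mm farther back than shut.
Start: joints at [1.095, 0.264, 1.604, -0, 1.274, -0.037], TCP at [0.287, 0.611, 0.231] pointing down, gripper open.
Joint ranges: [-2.63, 2.63], [-0.94, 2.18], [0.31, 2.57], [-1.31, 4.45], [0, 2.66], [-2.55, 2.55]. Speed limits (rad/s): [2.57, 2.57, 3.14, 3.14, 3.14, 3.14].

INTERFACE

Orientations are given as a rotation vector (axis times angle).
In Python, from workcell import * gives the robot as it stands.
- The arm moves only by the shell command python3 -m crank 'ROWS' [OPENING] [FORCE]. ROWS is JSON, a list that holds one entry, the list of rows, each a list of 6 numbers: the shift along the tool's x, y, z in cm, then the turn, a rotation vector about the tool's x, y, z in rad. In form: [[[dx, dy, dz, ax, ay, az], ...]]. A call has 1 to 8 rows; each row shifts and turns the commanded pose from where the row before left it, along the tool's axes as they then stand; what a row does not reach is not made up. A row lasts 1/12 s, in which the tool goes at most 41.7 mm and 7.16 degrees, less where a joint would pass 70% of its speed; a pose out of reach is approached as far as the arm can. A call with a gripper value outside its range is refused whole. OPENING is the finger opening in cm, from 0 to 8.54, set as the call begins (- or left out, the last holds). The fingers move at their own pace and stop on an object; FORCE is the grip in N (left out, the last holds). Time passes only in rows, so rows that do not move let the fingers close. It gives the time, the measured TCP pose, the force, the opening and the grip force at its end, in the units of the state.
- read_state(): the state, without advancing time (a new reading comes with each control period).
- read_camera(name): name is "scene" or "top" or "wrist"; returns the picture (400x640x3 uint8, blue, green, red); there is no depth.
- camera_model(name): a dict with "camera_matrix" (3x3 intrinsics, pixels), "k1" (the pictures are not rectified: a ray, as slopes to the right and down, at radius r is drawn at 1 + k1 r^2 times it, then the intrinsics apply), "R" (3x3) and "t" (3): a world point X has camera coordinates R X + t. Camera axes: x right, y down, z forward; pixel columns grow to the right and rows downward; lengths in m; the calibration is good to about 2 mm. A picture is of the moment at which its call begins: read the wrist's pose just before it. camera_model takes no time and is no camera call; for the wrist camera it gives the pose at the moment of the call.
- finish_job(): hands the job in; it is judged then, once.
The state is a dict: "time": time; "q": joint angles; "joint_vel": joint speeds; "joint_torque": joint torques, N m; "tool_pos": TCP position; "tcp_rot": TCP orientation; "wrist_force": force on the tool from outside, world axes, zero at the start; "torque": the same for the moment, N m; "width": opening from 0.0 (shut) to 1.0 (fully open); "grip_force": force on a finger pad.
Only numpy, scipy, OpenCV 4.12 (cv2) and the standard library are available. Lean on these libraries where they do the work, as an engineer would, in place of code of your own. Each camera call takes 0.05 s, during which the arm holds its last target. There are 200 camera calls.

## Working session

There is one attempt and no reset: what is moved stays moved. The work goes in short steps, Python scripts to look and compute and a shell command to move; the robot and the scene stay as the last step left them, time stands still between calls to the robot, and variables do not carry over. Pictures are saved under pics/ and viewed, at most 10 in all, crops included, and the job is handed in when it is done.

```bash
mkdir -p pics; python3 - <<'E'
from workcell import *
import cv2
for n in ("top","scene"):
    cv2.imwrite(f"pics/{n}0.png",read_camera(n)); m=camera_model(n); print(n,m)
s=read_state();print(s['time'],s['tool_pos'],s['tcp_rot'],s['width'])
E
```

```text
top {'camera_matrix': array([[425.54044134,   0.        , 321.48594364],
       [  0.        , 425.54044134, 201.30270714],
       [  0.        ,   0.        ,   1.        ]]), 'k1': 0.018735217122851158, 'R': array([[-4.47880314e-03, -9.99989573e-01, -8.90865892e-04],
       [-9.92161671e-01,  4.55499370e-03, -1.24877826e-01],
       [ 1.24880581e-01,  3.24579794e-04, -9.92171727e-01]]), 't': array([0.2813695 , 0.54261055, 0.87810318])}
scene {'camera_matrix': array([[410.10877483,   0.        , 322.49553159],
       [  0.        , 410.10877483, 192.24170984],
       [  0.        ,   0.        ,   1.        ]]), 'k1': -0.012710241244233611, 'R': array([[ 0.83634944, -0.54814984, -0.00716718],
       [-0.42331914, -0.63746939, -0.64376524],
       [ 0.34831095,  0.5414467 , -0.76518949]]), 't': array([-0.30276528,  0.47953763,  0.55324924])}
0.1 [0.28648598 0.6104617  0.23005748] [-0.68367183 -3.065793    0.00311442] 0.9982030689890977
```

View pics/top0.png

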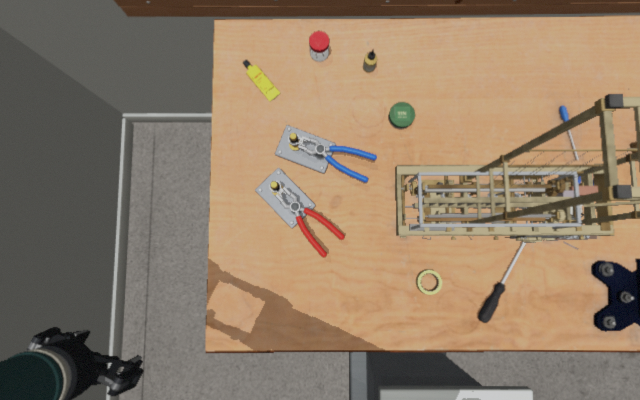

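View pics/scene0.png

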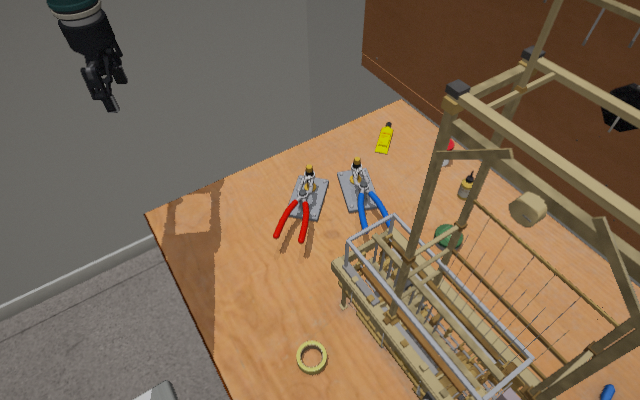

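The top view shows the red handles ending near (325,254) and (343,237), with their brass stub at (275,185). The blue pliers are above them, with handles at about (370,165). Next I'll back-project the red handles and the stub.

```bash
cat > h.py <<'E'
from workcell import *
import numpy as np, cv2
from scipy.spatial.transform import Rotation as Ro
def back(m,px,z):
    px=np.atleast_2d(px).astype(float); K=m['camera_matrix']
    d=np.array([m['k1'],0,0,0,0.])
    # drawn = (1+k1 r^2)*slope : OpenCV k1 model
    u=cv2.undistortPoints(px[:,None],K,d)[:,0]
    r=np.c_[u,np.ones(len(u))]@m['R']; c=-m['R'].T@m['t']
    return c+r*((z-c[2])/r[:,2])[:,None]
def redcomps(im,n=2):
    b,g,r=[im[...,i].astype(int) for i in range(3)]
    k=((r>110)&(g<70)&(b<70)).astype(np.uint8)
    N,l,st,c=cv2.connectedComponentsWithStats(k)
    o=np.argsort(-st[1:,4])[:n+1]+1
    return [(st[i,4],c[i].round(),np.argwhere(l==i)[:,::-1]) for i in o]
E
python3 - <<'E'
from h import *
im=cv2.imread('pics/top0.png'); m=camera_model('top')
stub=back(m,[275,185],.084)[0]
print('stub',stub)
L=[]
for a,c,p in redcomps(im):
    w=back(m,p,.055)[:,:2]; w0=w.mean(0); d=np.linalg.svd(w-w0,full_matrices=False)[2][0]
    if d@(stub[:2]-w0)<0:d=-d
    t=(w-w0)@d; print(a,c,w0,d,np.ptp(t),w0+d*t.min()); L.append((w0,d,w0+d*t.min()))
(a,da,ea),(b,db,eb)=L[:2]
x=da/1+db; x/=np.linalg.norm(x)
end=(ea+eb)/2; s=end+x*.033
piv=a+da*np.linalg.solve(np.c_[da,-db],b-a)[0]
print('yaw',np.arctan2(x[1],x[0]),np.arctan2(*(stub[:2]-s)[::-1]),'grip',s,'dist stub',np.linalg.norm(stub[:2]-s),'endsep',np.linalg.norm(ea-eb),'piv',piv,np.linalg.norm(piv-s))
g=stub[:2]-x*.145;print('grip from stub',g)
s=read_state();R=Ro.from_rotvec(s['tcp_rot']).as_matrix();print(R.round(3),s['q'])
E
```

```text
stub [0.57147901 0.37334408 0.084     ]
208 [310. 236.] [0.46950213 0.30317385] [0.81306732 0.58216968] 0.09781836506834185 [0.42849634 0.27381303]
185 [324. 222.] [0.49762841 0.27318756] [0.60557462 0.79578853] 0.09949856461730562 [0.46764617 0.23378775]
39 [318.  48.] [0.8802847  0.28517885] [0.04515895 0.99897981] 0.03948962026015557 [0.87930018 0.26339984]
yaw 0.770851623040703 0.769172296889702 grip [0.47174274 0.27679302] dist stub 0.13881437805345853 endsep 0.05598867693541217 piv [0.58143741 0.38332137] 0.15290916245013236
grip from stub [0.46746796 0.27231586]
[[-0.905  0.425 -0.001]
 [ 0.425  0.905 -0.002]
 [ 0.    -0.002 -1.   ]] [ 1.09509368e+00  2.64711154e-01  1.60524959e+00 -2.64127405e-05
  1.27367527e+00 -3.68748937e-02]
```

The numbers agree: grip is about (0.4695, 0.2745), yaw 0.77, and the stub is 139 mm ahead against 145 mm expected. I'll go above it.

```bash
python3 -m crank '[[[-2.6,-1.9,0,0,0,0],[-2.6,-1.9,0,0,0,0],[-2.6,-1.9,0,0,0,0],[-2.6,-1.9,0,0,0,0],[-2.6,-1.9,0,0,0,0],[-2.6,-1.9,0,0,0,0],[-2.6,-1.9,0,0,0,0],[-2.6,-1.9,0,0,0,0]]]' 8.54 30
python3 -m crank '[[[-2.5,-1.85,0,0,0,0],[-2.5,-1.85,0,0,0,0],[-2.5,-1.85,0,0,0,0],[-2.5,-1.85,0,0,0,0],[0,0,0,0,0,-0.12],[0,0,0,0,0,-0.12],[0,0,0,0,0,-0.12],[0,0,0,0,0,-0.12]]]'
python3 -m crank '[[[0,0,1,0,0,-0.12],[0,0,1,0,0,-0.12],[0,0,1,0,0,-0.12],[0,0,1,0,0,-0.12],[0,0,1,0,0,-0.12],[0,0,1,0,0,-0.12],[0,0,0,0,0,0],[0,0,0,0,0,0]]]'
python3 - <<'E'
from h import *
s=read_state();m=camera_model('wrist');im=read_camera('wrist')
cv2.imwrite('pics/w1.png',im)
R=Ro.from_rotvec(s['tcp_rot']).as_matrix();print(s['time'],s['tool_pos'],R.round(3),s['q'].round(2))
for a,c,p in redcomps(im):
    w=back(m,p,.055)[:,:2]; w0=w.mean(0); d=np.linalg.svd(w-w0,full_matrices=False)[2][0]
    t=(w-w0)@d; print(a,c,w0,d,w0+d*t.min(),w0+d*t.max())
E
```

```text
time: 0.77
tool_pos: [0.4106, 0.3834, 0.2308]
tcp_rot: [-0.683, -3.066, 0.001]
wrist_force: [-0.8, 0.1, -0.2]
width: 1.0
grip_force: 0.0
time: 1.43
tool_pos: [0.4694, 0.275, 0.2307]
tcp_rot: [0.072, -3.14, 0.001]
wrist_force: [0.3, -0.1, 0.2]
width: 1.001
grip_force: 0.0
time: 2.1
tool_pos: [0.4688, 0.2752, 0.1703]
tcp_rot: [1.161, -2.917, 0.0]
wrist_force: [-1.3, 0.4, -0.7]
width: 0.999
grip_force: 0.0
2.1 [0.4687624  0.27518309 0.17029093] [[-0.726 -0.687 -0.002]
 [-0.687  0.726 -0.001]
 [ 0.002  0.001 -1.   ]] [ 0.49  0.06  1.95  0.    1.13 -1.84]
1225 [347. 213.] [0.46664143 0.30479159] [0.81242068 0.58307173] [0.42646399 0.27595637] [0.51110077 0.33669992]
1114 [301. 216.] [0.49754783 0.2755408 ] [0.60508194 0.7961632 ] [0.46659749 0.23481653] [0.52949092 0.31757132]
2 [343. 198.] [0.45764152 0.29139745] [0.71127306 0.70291581] [0.45729277 0.2910528 ] [0.45799027 0.2917421 ]
```

View pics/w1.png

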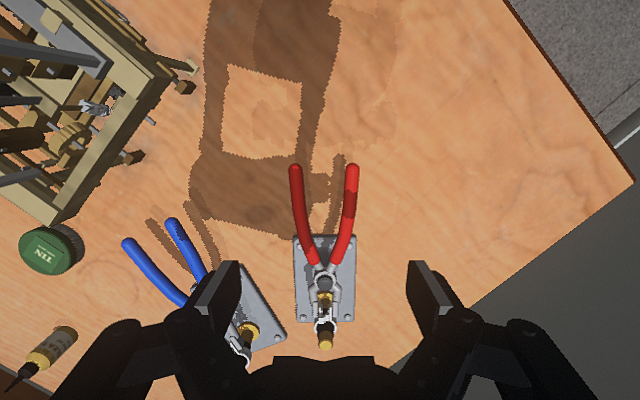

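The wrist view shows the red handle ends at (296,168) and (352,168), centred between the fingers. The stub is at (325,345), and the blue pliers are outside the finger path on the left. I'm 1.3 mm off to the side, so I'll descend with that correction.

```bash
python3 -m crank '[[[0,0.1,2,0,0,-0.014],[0,0,2.5,0,0,0],[0,0,2.5,0,0,0],[0,0,2.5,0,0,0],[0,0,2,0,0,0],[0,0,1.3,0,0,0],[0,0,1,0,0,0],[0,0,0,0,0,0]]]' 8.54 30
python3 - <<'E'
from h import *
cv2.imwrite('pics/w2.png',read_camera('wrist'))
E
```

```text
time: 2.82
tool_pos: [0.4678, 0.2758, 0.0317]
tcp_rot: [1.184, -2.907, 0.0]
wrist_force: [-0.2, 0.1, -0.1]
width: 1.0
grip_force: 0.0
```

View pics/w2.png

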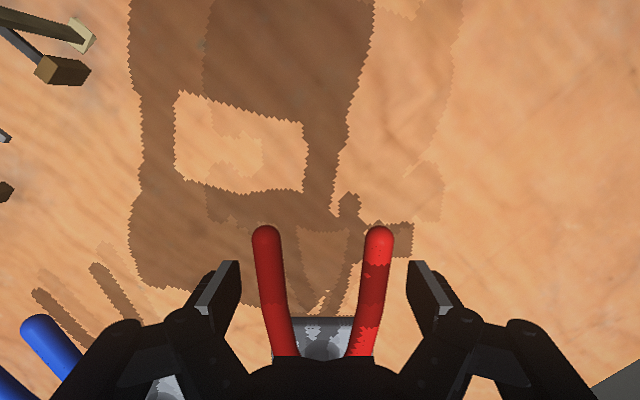

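The handles at (267,240) and (378,240) sit centred between the pads at about (238,262) and (410,262), with nothing touching. Squeezing now.

```bash
python3 -m crank '[[[0,0,0,0,0,0],[0,0,0,0,0,0],[0,0,0,0,0,0],[0,0,0,0,0,0],[0,0,0,0,0,0],[0,0,0,0,0,0],[0,0,0,0,0,0],[0,0,0,0,0,0]]]' 3.2 40
python3 -m crank '[[[0,0,0,0,0,0],[0,0,0,0,0,0],[0,0,0,0,0,0],[0,0,0,0,0,0]]]'
```

```text
time: 3.53
tool_pos: [0.4691, 0.2762, 0.0355]
tcp_rot: [-1.187, 2.908, -0.001]
wrist_force: [-4.3, -3.7, 11.4]
width: 0.38
grip_force: 31.8
time: 3.87
tool_pos: [0.4691, 0.2762, 0.0355]
tcp_rot: [-1.187, 2.908, -0.001]
wrist_force: [-4.7, -3.5, 10.4]
width: 0.381
grip_force: 31.8
```

```bash
python3 - <<'E'
from h import *
cv2.imwrite('pics/w3.png',read_camera('wrist'))
E
```

```text
(no output)
```

View pics/w3.png

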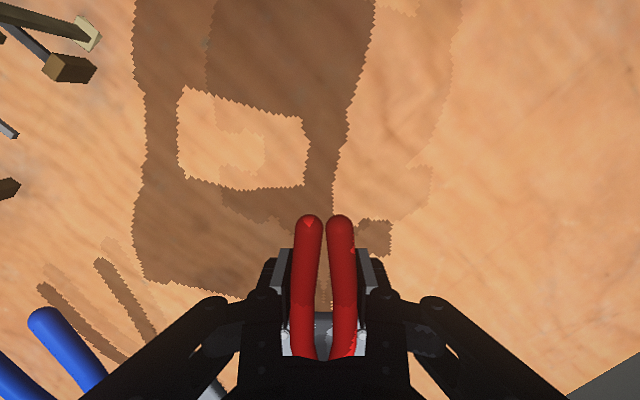

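The handles are held together between the pads, with their ends at (308,220) and (340,220), so they are at the stop. I'll release now, then rise and check the clip.

```bash
python3 -m crank '[[[0,0,0,0,0,0],[0,0,0,0,0,0],[0,0,0,0,0,0],[0,0,0,0,0,0],[0,0,0,0,0,0],[0,0,0,0,0,0],[0,0,0,0,0,0],[0,0,0,0,0,0]]]' 8.54 40
python3 -m crank '[[[0,0,-1,0,0,0],[0,0,-2,0,0,0],[0,0,-2.5,0,0,0],[0,0,-2.5,0,0,0],[0,0,-2.5,0,0,0],[0,0,-2.5,0,0,0],[0,0,-1,0,0,0],[0,0,0,0,0,0]]]'
python3 - <<'E'
from h import *
im=read_camera('wrist');cv2.imwrite('pics/w4.png',cv2.resize(im[120:400,140:440],None,fx=2,fy=2,interpolation=cv2.INTER_CUBIC))
m=camera_model('wrist')
for a,c,p in redcomps(im):
    w=back(m,p,.055)[:,:2]; w0=w.mean(0); d=np.linalg.svd(w-w0,full_matrices=False)[2][0]
    print(a,c,w0,d)
E
```

```text
time: 4.58
tool_pos: [0.4689, 0.2763, 0.0332]
tcp_rot: [1.187, -2.908, 0.0]
wrist_force: [0.1, -0.0, 1.3]
width: 1.003
grip_force: 0.0
time: 5.25
tool_pos: [0.4711, 0.2775, 0.1773]
tcp_rot: [-1.185, 2.902, 0.001]
wrist_force: [0.6, 0.1, -0.1]
width: 0.999
grip_force: 0.0
1180 [346. 207.] [0.46438539 0.30309664] [0.81238488 0.5831216 ]
1077 [302. 208.] [0.49483103 0.27381919] [0.60527066 0.79601974]
1 [342. 201.] [0.46239124 0.29562156] [1. 0.]
```

View pics/w4.png

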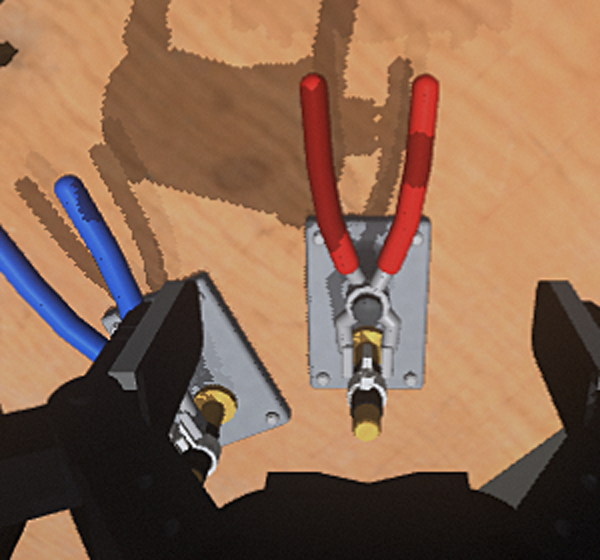

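The handles have sprung fully open, with directions equal to the start. The ears at crop (367,360) look together, so I'll compare before and after up close.

```bash
python3 - <<'E'
from h import *
a=cv2.imread('pics/w1.png')[270:360,290:360]; b=read_camera('wrist')[260:350,290:360]
cv2.imwrite('pics/cmp.png',cv2.resize(np.hstack([a,b]),None,fx=5.5,fy=5.5,interpolation=cv2.INTER_CUBIC))
E
```

```text
(no output)
```

View pics/cmp.png

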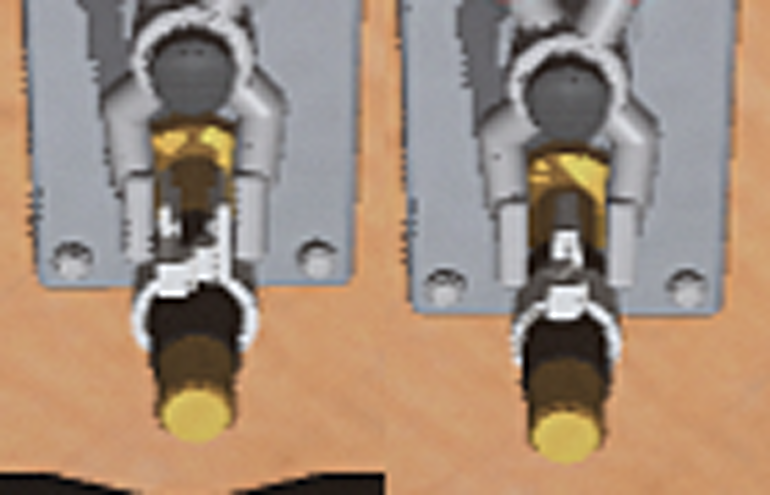

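Before the squeeze (left) the ears are apart, at columns 165 and 220. After it (right) they are together at (567,250), so the clip is shut. Handing in.

```bash
python3 -c "
from workcell import *
print(finish_job())"
```

```text
the job is handed in; nothing more can be done
None
```

The red clip looks snapped shut and the red handles have sprung fully open; the blue pliers were never touched. I handed the job in at about 5.3 s with the arm clear, and no verdict came back.

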